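# Lock down the paper trimmer's arm

### The job

The paper trimmer has been left open with the metal rule lying across its cutting edge, under the blade. Slide the rule sideways onto the board until all of it is clear of the blade and leave it lying flat there, then press the blade arm fully down, then swing the lock lever across on top of the arm, up over its cam, until it drops into the low notch and stays there. Leave the notepad and everything else on the desk where it is.

Things in the scene. Friction and masses are not known exactly. Their poses are not given: they have to be found in the camera images.
- trimmer: Fixed paper trimmer. Origin: centre of the board's footprint on the desk; z up, x along the cutting edge from hand grip to hinge, y from blade across the board. Grey board 330 (x) by 340 (y) mm, top at z 34, an 8 mm high fence along its +x edge. Cutting edge: the board's edge at y -170. Arm along x at y -182. Lock pillar (72 mm across, 60 to 68 high) at x -120, y -232; beyond it clear desk.
- blade_press (a point): Top of the blade arm (grey bar 20 mm wide, steel blade on its board side) just short of its black hand grip (27 mm wide), a good place to press: 290 mm from the hinge axis along the arm, 14 mm above its line. The hinge axis lies level along y at x 150, z 48 mm in the trimmer's frame. The arm is stiff, stays where left, needs 2 to 4 N here. This point is 62 mm above the desk when fully down, 200 to 245 mm at the start.
- lock (a joint): Turn of the lock lever (steel, 16 mm wide, upright black knob on its end) about its post: rad, 0 = parked, pointing along the trimmer's +x outside the arm; grows counter-clockwise from above, the knob swinging over the arm to the board (+y); 1.4 to 1.6 = in the notch, lying across the arm; stop at 1.62; starts at 0 to 0.1. Past about 0.95 the cam snaps it into the notch. A raised arm blocks it.
- lock_lift (a joint): Height of the lock lever on its cam, m: 0 parked, +0.008 on the crest (at 0.75 to 0.87 rad; the ramp starts at about 0.1), -0.005 in the low notch (1.4 to 1.6 rad). A 15 N spring holds it down on the cam, so it rises and falls only as it is turned; turning it over the crest takes 2 to 4 N sideways at the knob. Let go on the ramp, it springs back.
- lock_pivot (a point): Upright axis of the lock lever, 95 mm above the desk (the post's nut tops out at 120 mm).
- lock_knob (a point): Middle of the lock lever's upright knob, 115 mm from the pivot axis. The knob is about 26 mm across and 45 mm high, standing on the lever; parked it spans 77 to 122 mm above the desk, 5 mm lower when locked; the lever bar under it is 8 mm thick (69 to 77 mm parked).
- rule: Loose aluminium cutting rule, 300 mm long (its y), 45 mm wide (x), 4 mm thick, with a raised ridge 16 mm wide along the middle, its top 14 mm above the rule's underside; 160 g. Origin: centre of the underside. At the start it lies flat on the board, roughly along the trimmer's y, its -y end sticking out under the raised blade arm.
- rule_end_in (a point): Middle of the rule's end that lies on the board (its +y end), 2 mm above its underside.
- rule_end_out (a point): Middle of the rule's end that sticks out under the blade arm (its -y end), 2 mm above its underside.
- notepad: Loose notepad lying on the board, 100 by 140 by 12 mm, long side along the trimmer's y; origin at the centre of its underside. To be left alone.
- stapler: Loose black desk stapler, 150 by 38 by 62 mm, to the right of the trimmer; origin at the centre of its underside. To be left alone.
- mug: Loose white mug, 84 mm across and 95 mm high; origin at the centre of its underside. To be left alone.
- tape: Loose black tape dispenser, 165 by 58 by 86 mm, to the left of the trimmer; origin at the centre of its underside. To be left alone.
- pen_cup: Loose black pen cup, 80 mm across, 175 mm high with its pens; origin at the centre of its underside. To be left alone.

How it is judged (in metres and radians):
On the way, in this order (a step that is already met when the one before it is completed fails the run):
1. the rule is clear of the blade while the arm is still up (y of each of rule_end_in, rule_end_out in the frame of trimmer above -0.165 m and z of blade_press in the frame of trimmer above 0.15 m), for 0.2 s.
2. the blade arm is fully down (z of blade_press in the frame of trimmer below 0.069 m), for 0.2 s.
3. the lock lever has dropped into its low notch across the arm (z of blade_press in the frame of trimmer below 0.069 m and value of joint lock above 1.35 rad and value of joint lock_lift below -0.003 m), for 0.2 s.
At the end, for the whole second after the job is handed in: The rule lies flat on the board (tilt under 0.08 rad) at rest, both ends at least 5 mm inside the cutting edge; the arm's top at blade_press is under 69 mm (62 when fully down); the lock lever is past 1.35 rad and more than 3 mm below its parked height, at rest in its notch (all of step 3 and y of each of rule_end_in, rule_end_out in the frame of trimmer above -0.165 m and z of rule in the frame of trimmer between 0.028 and 0.04 m and angle between rule's own z axis and vertical below 0.08 rad and linear speed of rule below 0.02 m/s and velocity of joint lock between -0.1 and 0.1 rad/s); the robot touches nothing.
It fails at once if the notepad is shifted by more than 30 mm or tipped over (distance of notepad from where it was at the start of the episode above 0.03 m or angle between notepad's own z axis and vertical above 0.5 rad).
It fails at once if the stapler, mug, tape dispenser or pen cup is shifted by more than 30 mm or tipped over ((distance of stapler from where it was at the start of the episode above 0.03 m or angle between stapler's own z axis and vertical above 0.5 rad) or (distance of mug from where it was at the start of the episode above 0.03 m or angle between mug's own z axis and vertical above 0.5 rad) or (distance of tape from where it was at the start of the episode above 0.03 m or angle between tape's own z axis and vertical above 0.5 rad) or (distance of pen_cup from where it was at the start of the episode above 0.03 m or angle between pen_cup's own z axis and vertical above 0.5 rad)).
It also fails if it takes over 69 s, if anything falls off the work surface, if the arm or the gripper's body presses on something with over 40 N, if the wrist force passes 120 N, or if a joint passes its speed limit or range.

### The arm

A 7-joint arm with a two-finger parallel gripper is mounted at the origin on the work surface. World frame = base frame: x ahead of the robot, y to its left, z up, the work surface at z = 0. Lengths are in mm, angles in rad, forces in N, time in s.
With the tool pointing down it reaches from about 425 to 950 mm from the base axis. Payload 16.7 kg.
Tool frame: the origin (TCP) lies midway between the tips of the shut fingers; the grasp point (between the pads) lies hold_point_z behind it (hold_point_z is the distance from the TCP to the grasp point, in mm); z points along the fingers, y is the line along which they close (so a half turn about z gives the same grasp; the last joint's range is limited). The gripper opens to 94 mm and grips with 3 to 60 N. Pads are 16 mm wide; open, the fingers measure 119 mm over their backs; the gripper's body (75 mm by 177 mm) begins 78 mm behind the grasp point.
Start: joints at [-1.429, 0.426, 0.074, 1.606, -0.034, 1.111, -0.067], TCP at [194.186, 646.426, 205.467] pointing down, gripper open.
Joint ranges: [-2.85, 2.85], [-0.5, 2.14], [-1.23, 1.37], [0.21, 2.46], [-1.02, 4.16], [0.16, 2.05], [-2.73, 2.73]. Speed limits (rad/s): [1.89, 1.89, 2.39, 2.39, 3.01, 3.01, 3.01].

### API

Orientations are given as a unit quaternion [x, y, z, w].
In Python, from bench import * gives the robot as it stands.
- The arm moves only by the tool move_arm, never from a script. Its argument "commands" is a list of rows, each an object with "gripper": the closure in counts, from 0 (fully open) to 255 (shut); "slide": the shift along the world's x, y, z in mm, a list of three; "dr": the turn, a rotation vector about the world's x, y, z in rad, a list of three. A call has 1 to 12 rows; each row shifts and turns the commanded pose from where the row before left it; what a row does not reach is not made up. A row lasts 1/8 s, in which the tool goes at most 62.5 mm and 10.7 degrees, less where a joint would pass 70% of its speed; a pose out of reach is approached as far as the arm can. A call is refused whole if a number of a shift passes 62.5 or a number of a turn 0.188, either way. A call with a gripper value outside its range is refused whole. The fingers move at their own pace and stop on an object; the grip force is fixed at half the most. Time passes only in rows, so rows that do not move let the fingers close. It gives the time, the measured TCP pose, the force, the opening and the grip force at its end, in the units of the state.
- state(): the state, without advancing time (a new reading comes with each control period).
- grab_frame(name): name is "side" or "top"; returns (picture, depth): 400x640x3 uint8, red, green, blue; 400x640 float32, mm along the optical axis (not along the pixel's ray), 0 where there is no reading.
- camera_model(name): a dict with "K" (3x3 intrinsics, pixels), "extrinsics" (4x4, takes a point from camera to world coordinates). Camera axes: x right, y down, z forward; pixel columns grow to the right and rows downward; lengths in mm; the calibration is good to about 2 mm. A picture is of the moment at which its call begins. camera_model takes no time and is no camera call.
- job_done(): hands the job in; it is judged then, once.
The state is a dict: "clock": time; "joints": joint angles; "qd": joint speeds; "joint_efforts": joint torques, N m; "position": TCP position; "eef_rot": TCP orientation; "ft_force": force on the tool from outside, world axes, zero at the start; "ft_torque": the same for the moment, N m; "opening": finger opening in mm; "grasp_force": force on a finger pad.
Only numpy, scipy, OpenCV 4.12 (cv2) and the standard library are available. Lean on these libraries where they do the work, as an engineer would, in place of code of your own. Each camera call takes 0.05 s, during which the arm holds its last target. There are 200 camera calls.

## Working session

There is one attempt and no reset: what is moved stays moved. The work goes in short steps, Python scripts to look and compute and a tool call to move; the robot and the scene stay as the last step left them, time stands still between calls to the robot, and variables do not carry over. Pictures are saved under pics/ and viewed, at most 10 in all, crops included, and the job is handed in when it is done.

Besides the shell and the picture viewer there is one more tool, called after ">>>" as a command line: name --argument value ..., lists and objects as JSON in quotes. move_arm: Moves the arm, as the interface text tells. Its arguments: {"type":"object","properties":{"commands":{"type":"array"}},"required":["commands"]}

```bash
mkdir -p pics; cat > h.py <<'E'
from bench import *
import numpy as np, cv2
def snap(n,f):
    im,d=grab_frame(n); cv2.imwrite(f'pics/{f}.png',im[:,:,::-1]); np.save(f'pics/{f}.npy',d); return im,d
def px(n,f,pts):
    d=np.load(f'pics/{f}.npy'); m=camera_model(n); K=np.array(m['K']);E=np.array(m['extrinsics']); o=[]
    for u,v in pts:
        w=d[max(0,v-1):v+2,max(0,u-1):u+2]; z=np.median(w[w>0]) if (w>0).any() else 0
        o.append((E@np.r_[np.linalg.inv(K)@[u,v,1]*z,1])[:3].round(0))
    return o
E
python3 - <<'E'
from h import *
for n in('top','side'): snap(n,n+'0'); print(n,np.array(camera_model(n)['extrinsics']).round(2).tolist(),np.array(camera_model(n)['K'])[0,0])
print(state())
E
```

```text
top [[-0.01, -0.99, 0.11, 408.8], [-1.0, 0.01, 0.0, 9.64], [-0.0, -0.11, -0.99, 1412.11], [0.0, 0.0, 0.0, 1.0]] 480.1715538639618
side [[0.97, -0.16, 0.16, 391.07], [-0.22, -0.67, 0.71, -761.34], [-0.01, -0.73, -0.69, 852.26], [0.0, 0.0, 0.0, 1.0]] 407.2666389814717
{'clock': 0.1, 'joints': array([-1.42848488,  0.42666404,  0.07382181,  1.60650852, -0.03411419,
        1.11084872, -0.06712446]), 'qd': array([-9.20886076e-04,  1.47913163e-03,  6.86594755e-04,  4.80929166e-04,
       -7.81539715e-04,  1.80263675e-04,  8.42133545e-05]), 'joint_efforts': array([ 7.09401153e-03, -9.37470460e+01,  3.67642164e+00, -4.55036259e+01,
       -4.85378935e-02,  1.67489110e-02,  4.00771955e-05]), 'position': array([194.0772291 , 646.0825714 , 204.86355373]), 'eef_rot': array([ 1.45404856e-01,  9.89372066e-01, -5.82515340e-04, -5.74533650e-05]), 'ft_force': array([-0.26257573,  0.48966835,  0.53656861]), 'ft_torque': array([-0.01784123, -0.01555656, -0.02545232]), 'grasp_force': 0.0, 'opening': 94.09909749923402}
```

View pics/top0.png

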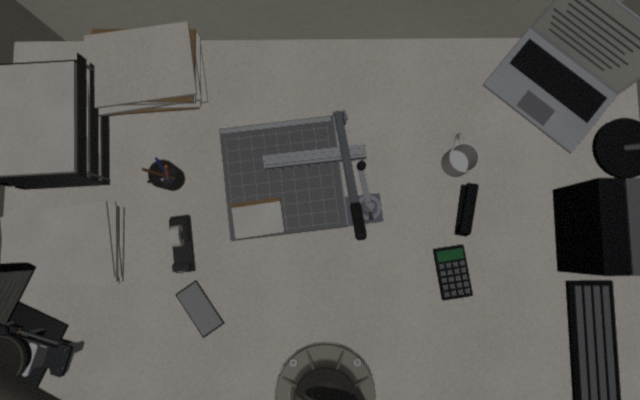

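View pics/side0.png

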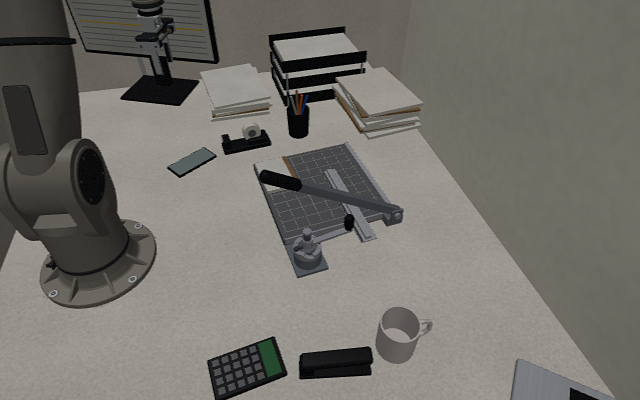

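```bash
python3 - <<'E'
from h import *
im=cv2.imread('pics/top0.png')[100:250,210:400]
cv2.imwrite('pics/c0.png',cv2.convertScaleAbs(cv2.resize(im,None,fx=4,fy=4,interpolation=cv2.INTER_CUBIC),alpha=1.5))
P=dict(boardTL=(222,134),boardBL=(233,238),boardTRish=(330,123),fence=(275,123),rule_in=(265,161),rule_mid=(300,158),rule_out=(364,152),rule2=(355,152),post=(370,206),knob=(362,166),grip=(360,225),gripend=(361,236),armj=(356,203),hinge=(340,116))
for k,v in zip(P,px('top','top0',P.values())): print(k,v)
E
```

```text
boardTL [744. 296.  35.]
boardBL [440. 259.  35.]
boardTRish [776. -21.  33.]
fence [774. 140.  42.]
rule_in [661. 168.  46.]
rule_mid [669.  67.  50.]
rule_out [ 686. -118.   47.]
rule2 [685. -92.  49.]
post [ 523. -125.  120.]
knob [ 632. -105.  122.]
grip [464. -84. 275.]
gripend [438. -86. 286.]
armj [520. -78. 239.]
hinge [787. -49.  68.]
```

View pics/c0.png

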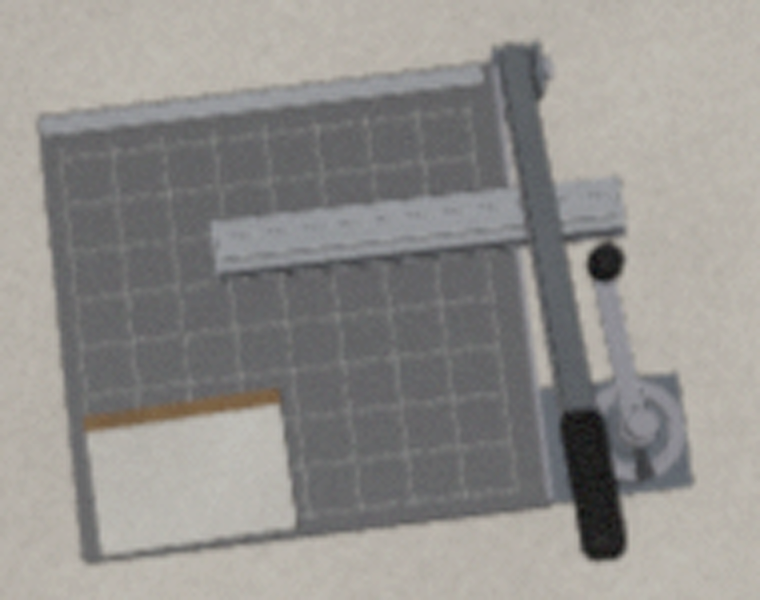

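```bash
cat >> h.py <<'E'
def ray(n,u,v,z):
    m=camera_model(n);K=np.array(m['K']);E=np.array(m['extrinsics']); d=E[:3,:3]@np.linalg.inv(K)@[u,v,1]; c=E[:3,3]
    return c+d*(z-c[2])/d[2]
E
python3 - <<'E'
from h import *
import bench
print([k for k in dir(bench) if k[0]!='_'], getattr(bench,'hold_point_z',None))
c=lambda x,y,z: ray('top',210+x/4-.4,100+y/4-.4,z)
B={k:c(*v) for k,v in dict(TL=(40,116,42),BL=(85,560,34),BR=(548,505,34),TR=(490,65,42)).items()}
print({k:v.round() for k,v in B.items()})
T=np.array([[165,170],[-165,170],[-165,-170],[165,-170],[-120,-232]]);W=np.array([B[k][:2] for k in('TL','BL','BR','TR')]+[c(640,420,120)[:2]])
tc,wc=T.mean(0),W.mean(0);H=(T-tc).T@(W-wc);a=np.arctan2(H[0,1]-H[1,0],H[0,0]+H[1,1]);R=np.array([[np.cos(a),-np.sin(a)],[np.sin(a),np.cos(a)]]);t=wc-R@tc
print('yaw',a,'t',t,'res',(W-(T@R.T+t)).round(1).tolist())
np.savez('fr.npz',R=R,t=t)
for k,v in dict(knob=(605,262,122),rin_a=(211,222,38),rin_b=(217,273,38),rout_a=(620,178,38),rout_b=(626,232,38),pivot=(640,420,120),armgripjn=(578,410,250)).items():
    w=c(*v); print(k,w.round(),(R.T@(w[:2]-t)).round())
for n,p in dict(pad=(270,215),stap=(467,208),tape=(180,243),cup=(163,175),press=(354,200)).items():print(n,px('top','top0',[p]))
for p in [(-140,-182),(-120,-232),(-5,-232)]: print(p,(R@p+t).round())
E
```

```text
['Unreachable', 'camera_model', 'grab_frame', 'hold_point_z', 'job_done', 'state'] 18.8
{'TL': array([759., 302.,  42.]), 'BL': array([436., 266.,  34.]), 'BR': array([474., -66.,  34.]), 'TR': array([795., -27.,  42.])}
yaw 0.11586726523083711 t [616.31125421 118.98699001] res [[-2.0, -5.2], [3.2, -3.1], [1.4, 3.0], [-5.2, 4.0], [2.6, 1.4]]
knob [ 634. -102.  122.] [  -8. -221.]
rin_a [680. 177.  38.] [70. 50.]
rin_b [643. 172.  38.] [32. 50.]
rout_a [ 711. -121.   38.] [  66. -249.]
rout_b [ 671. -125.   38.] [  26. -248.]
pivot [ 526. -124.  120.] [-117. -231.]
armgripjn [521. -73. 250.] [-117. -180.]
pad [array([505., 153.,  48.])]
stap [array([ 521., -406.,   54.])]
tape [array([426., 399.,  75.])]
cup [array([617., 451.,  78.])]
press [array([528., -74., 233.])]
(-140, -182) [498. -78.]
(-120, -232) [ 524. -125.]
(-5, -232) [ 638. -112.]
```

>>> move_arm --commands '[{"gripper": 0,"slide": [39.4,-44.25,0],"dr": [0,0,-0.1]},{"gripper": 0,"slide": [39.4,-44.25,0],"dr": [0,0,-0.1]},{"gripper": 0,"slide": [39.4,-44.25,0],"dr": [0,0,-0.1]},{"gripper": 0,"slide": [39.4,-44.25,0],"dr": [0,0,-0.1]},{"gripper": 0,"slide": [39.4,-44.25,0],"dr": [0,0,-0.1]},{"gripper": 0,"slide": [39.4,-44.25,0],"dr": [0,0,-0.1]},{"gripper": 0,"slide": [39.4,-44.25,0],"dr": [0,0,-0.1]},{"gripper": 0,"slide": [39.4,-44.25,0],"dr": [0,0,-0.1]},{"gripper": 0,"slide": [39.4,-44.25,0],"dr": [0,0,-0.1]},{"gripper": 0,"slide": [39.4,-44.25,0],"dr": [0,0,-0.1]},{"gripper": 0,"slide": [39.4,-44.25,0],"dr": [0,0,-0.1]},{"gripper": 0,"slide": [39.4,-44.25,0],"dr": [0,0,-0.08]}]'

```text
clock: 1.6
position: [667.9, 114.1, 205.2]
eef_rot: [0.672, 0.74, -0.0, -0.0]
ft_force: [0.1, 0.6, 0.4]
opening: 94.1
grasp_force: 0.0
```

>>> move_arm --commands '[{"gripper": 0,"slide": [0,0,-45],"dr": [0,0,0]},{"gripper": 80,"slide": [0,0,-45],"dr": [0,0,0]},{"gripper": 80,"slide": [0,0,-40],"dr": [0,0,0]},{"gripper": 80,"slide": [0,0,-22],"dr": [0,0,0]},{"gripper": 80,"slide": [0,0,-8],"dr": [0,0,0]},{"gripper": 80,"slide": [0,0,-4],"dr": [0,0,0]},{"gripper": 80,"slide": [0,0,0],"dr": [0,0,0]}]'

```text
clock: 2.48
position: [667.6, 115.6, 42.4]
eef_rot: [0.671, 0.741, 0.001, 0.0]
ft_force: [1.1, 1.1, 0.0]
opening: 64.5
grasp_force: 0.0
```

```bash
python3 - <<'E'
from h import *
im,d=snap('side','s1'); cv2.imwrite('pics/s1c.png',cv2.resize(im[120:270,230:430,::-1],None,fx=4,fy=4,interpolation=cv2.INTER_CUBIC)); s=state();print(s['position'],s['ft_force'],s['opening'])
E
```

```text
[667.60387418 115.61678893  42.54341824] [0.23773024 0.13358319 0.77628351] 64.35011665181558
```

View pics/s1c.png

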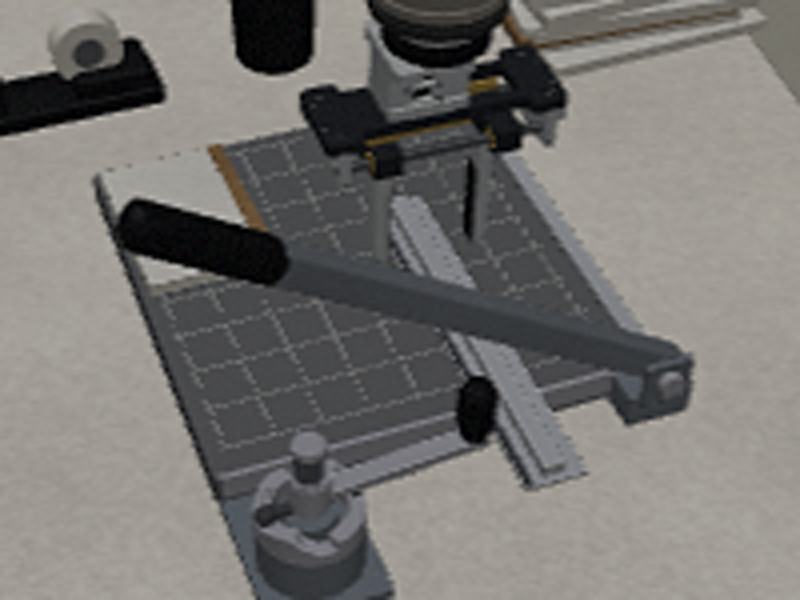

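The fingers straddle the rule (crop about 380–480, 150–260), well clear of the raised arm. Closing on the ridge.

>>> move_arm --commands '[{"gripper": 80,"slide": [0,0,-2],"dr": [0,0,0]},{"gripper": 255,"slide": [0,0,0],"dr": [0,0,0]},{"gripper": 255,"slide": [0,0,0],"dr": [0,0,0]},{"gripper": 255,"slide": [0,0,0],"dr": [0,0,0]},{"gripper": 255,"slide": [0,0,0],"dr": [0,0,0]},{"gripper": 255,"slide": [0,0,0],"dr": [0,0,0]},{"gripper": 255,"slide": [0,0,0],"dr": [0,0,0]}]'

```text
clock: 3.4
position: [666.9, 115.4, 39.4]
eef_rot: [0.671, 0.741, -0.0, -0.0]
ft_force: [0.1, -0.6, 0.2]
opening: 15.9
grasp_force: 30.0
```

Gripped on the 16 mm ridge. Slide by (-12, 104).

>>> move_arm --commands '[{"gripper": 255,"slide": [-1.2,10.4,0],"dr": [0,0,0]},{"gripper": 255,"slide": [-1.2,10.4,0],"dr": [0,0,0]},{"gripper": 255,"slide": [-1.2,10.4,0],"dr": [0,0,0]},{"gripper": 255,"slide": [-1.2,10.4,0],"dr": [0,0,0]},{"gripper": 255,"slide": [-1.2,10.4,0],"dr": [0,0,0]},{"gripper": 255,"slide": [-1.2,10.4,0],"dr": [0,0,0]},{"gripper": 255,"slide": [-1.2,10.4,0],"dr": [0,0,0]},{"gripper": 255,"slide": [-1.2,10.4,0],"dr": [0,0,0]},{"gripper": 255,"slide": [-1.2,10.4,0],"dr": [0,0,0]},{"gripper": 255,"slide": [-1.2,10.4,0],"dr": [0,0,0]},{"gripper": 255,"slide": [0,0,0],"dr": [0,0,0]}]'

```text
clock: 4.78
position: [654.8, 220.9, 39.5]
eef_rot: [0.671, 0.742, 0.0, -0.0]
ft_force: [0.2, 2.1, -0.9]
opening: 15.6
grasp_force: 30.0
```

>>> move_arm --commands '[{"gripper": 100,"slide": [0,0,0],"dr": [0,0,0]},{"gripper": 100,"slide": [0,0,0],"dr": [0,0,0]},{"gripper": 100,"slide": [0,0,0],"dr": [0,0,0]},{"gripper": 100,"slide": [0,0,0],"dr": [0,0,0]},{"gripper": 100,"slide": [0,0,30],"dr": [0,0,0]},{"gripper": 255,"slide": [0,0,60],"dr": [0,0,0]},{"gripper": 255,"slide": [0,0,60],"dr": [0,0,0]},{"gripper": 255,"slide": [0,0,60],"dr": [0,0,0]},{"gripper": 255,"slide": [0,0,60],"dr": [0,0,0]},{"gripper": 255,"slide": [0,0,0],"dr": [0,0,0]}]'

```text
clock: 6.02
position: [656.9, 219.4, 314.6]
eef_rot: [0.671, 0.741, 0.004, 0.001]
ft_force: [0.0, 0.3, -0.7]
opening: 10.6
grasp_force: 0.0
```

```bash
python3 - <<'E'
from h import *
im,d=snap('top','t2'); cv2.imwrite('pics/t2c.png',cv2.convertScaleAbs(cv2.resize(im[100:250,210:400,::-1],None,fx=4,fy=4,interpolation=cv2.INTER_CUBIC),alpha=1.5))
snap('side','s2'); print(state()['position'])
E
```

```text
[655.01296598 219.40267815 309.68092316]
```

View pics/t2c.png

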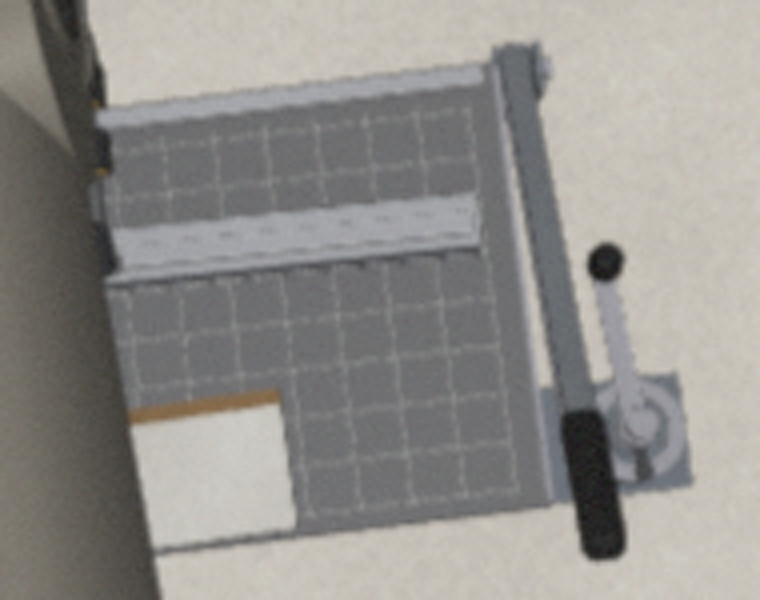

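The rule's outer end (480, 220) is now about 23 mm inside the edge, the rule lies flat, and the notepad and arm haven't moved. Going above the press point.

>>> move_arm --commands '[{"gripper": 255,"slide": [-16.3,-48.4,5],"dr": [0,0,0]},{"gripper": 255,"slide": [-16.3,-48.4,5],"dr": [0,0,0]},{"gripper": 255,"slide": [-16.3,-48.4,0],"dr": [0,0,0]},{"gripper": 255,"slide": [-16.3,-48.4,0],"dr": [0,0,0]},{"gripper": 255,"slide": [-16.3,-48.4,0],"dr": [0,0,0]},{"gripper": 255,"slide": [-16.3,-48.4,0],"dr": [0,0,0]},{"gripper": 255,"slide": [0,0,-30],"dr": [0,0,0]},{"gripper": 255,"slide": [0,0,-30],"dr": [0,0,0]},{"gripper": 255,"slide": [0,0,-20],"dr": [0,0,0]},{"gripper": 255,"slide": [0,0,0],"dr": [0,0,0]}]'

```text
clock: 7.38
position: [555.7, -70.9, 237.3]
eef_rot: [0.671, 0.741, -0.002, -0.001]
ft_force: [0.1, 0.2, 0.4]
opening: 0.6
grasp_force: 0.0
```

>>> move_arm --commands '[{"gripper": 255,"slide": [0,0,-12],"dr": [0,0,0]},{"gripper": 255,"slide": [0,0,-10],"dr": [0,0,0]},{"gripper": 255,"slide": [-9.4,-1.1,-15],"dr": [0,0,0]},{"gripper": 255,"slide": [-9.4,-1.1,-15],"dr": [0,0,0]},{"gripper": 255,"slide": [-8.8,-1,-19.5],"dr": [0,0,0]},{"gripper": 255,"slide": [-8.8,-1,-19.5],"dr": [0,0,0]},{"gripper": 255,"slide": [-5.8,-0.7,-20.5],"dr": [0,0,0]},{"gripper": 255,"slide": [-5.8,-0.7,-20.5],"dr": [0,0,0]},{"gripper": 255,"slide": [-2.6,-0.3,-21],"dr": [0,0,0]},{"gripper": 255,"slide": [-2.6,-0.3,-16],"dr": [0,0,0]}]'

```text
clock: 8.62
position: [503.1, -77.3, 69.4]
eef_rot: [0.671, 0.741, -0.0, -0.0]
ft_force: [1.3, 1.5, 2.6]
opening: 0.6
grasp_force: 1.1
```

>>> move_arm --commands '[{"gripper": 255,"slide": [0,0,-5],"dr": [0,0,0]},{"gripper": 255,"slide": [0,0,-3],"dr": [0,0,0]},{"gripper": 255,"slide": [0,0,-2],"dr": [0,0,0]},{"gripper": 255,"slide": [0,0,0],"dr": [0,0,0]}]'

```text
clock: 9.12
position: [503.9, -77.3, 61.9]
eef_rot: [0.671, 0.741, 0.0, -0.0]
ft_force: [-13.1, 0.9, 33.9]
opening: 0.3
grasp_force: 16.8
```

>>> move_arm --commands '[{"gripper": 255,"slide": [0,0,30],"dr": [0,0,0]},{"gripper": 255,"slide": [0,0,50],"dr": [0,0,0]},{"gripper": 255,"slide": [0,0,30],"dr": [0,0,0]},{"gripper": 255,"slide": [46.5,-20,0],"dr": [0,0,0.05]},{"gripper": 255,"slide": [46.5,-20,0],"dr": [0,0,0.05]},{"gripper": 255,"slide": [47,-19,0],"dr": [0,0,0]},{"gripper": 255,"slide": [0,0,0],"dr": [0,0,0]}]'

```text
clock: 10.0
position: [646.1, -137.6, 170.0]
eef_rot: [0.634, 0.774, -0.001, 0.001]
ft_force: [-0.5, -0.4, -1.6]
opening: 0.6
grasp_force: 0.0
```

```bash
python3 - <<'E'
from h import *
im,d=snap('side','s3'); cv2.imwrite('pics/s3c.png',cv2.resize(im[120:270,230:430,::-1],None,fx=4,fy=4,interpolation=cv2.INTER_CUBIC)); s=state();print(s['position'],s['joints'])
p=np.array([525,-124.5]);f=np.r_[.2:1.001:.1,1.1:1.65:.1]
r=np.c_[np.cos(f),np.sin(f)];t=np.c_[-np.sin(f),np.cos(f)]
X=p+115*r-21*t
print(X.round(1).tolist()); print(np.diff(X,axis=0).round(1).tolist())
E
```

```text
[ 644.47171597 -137.06735796  170.0239413 ] [-0.34116963  0.49556812  0.62762107  1.70499473 -0.32668963  1.04834447
  0.59257943]
[[641.9, -122.2], [641.1, -110.6], [639.1, -99.1], [636.0, -87.8], [631.8, -76.9], [626.5, -66.5], [620.2, -56.6], [612.9, -47.5], [604.8, -39.1], [595.9, -31.5], [586.2, -24.9], [576.0, -19.3], [565.2, -14.7], [554.1, -11.3], [542.6, -8.9]]
[[-0.8, 11.7], [-2.0, 11.5], [-3.1, 11.3], [-4.2, 10.9], [-5.3, 10.4], [-6.3, 9.8], [-7.3, 9.2], [-8.1, 8.4], [-8.9, 7.5], [-9.6, 6.6], [-10.2, 5.6], [-10.8, 4.6], [-11.2, 3.5], [-11.4, 2.3]]
```

View pics/s3c.png

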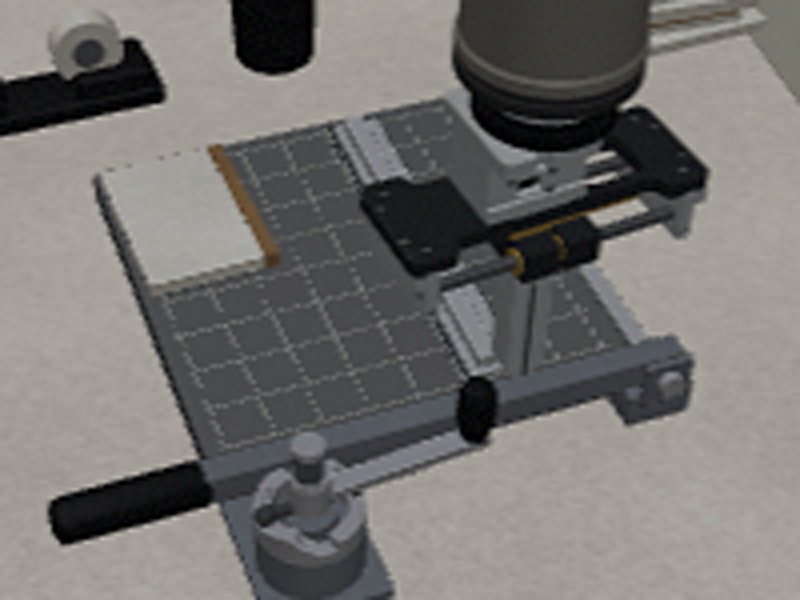

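The arm is down flat (bar from 205,470 to 690,350), the rule is clear of it, and the knob is still parked at (478, 410). Lowering outside the knob.

>>> move_arm --commands '[{"gripper": 255,"slide": [0,0,-40],"dr": [0,0,0]},{"gripper": 255,"slide": [0,0,-30],"dr": [0,0,0]},{"gripper": 255,"slide": [0,0,-10],"dr": [0,0,0]},{"gripper": 255,"slide": [-1,7,0],"dr": [0,0,0]},{"gripper": 255,"slide": [-1,7,0],"dr": [0,0,0]},{"gripper": 255,"slide": [-0.8,11.7,0],"dr": [0,0,0.1]},{"gripper": 255,"slide": [-2,11.5,0],"dr": [0,0,0.1]},{"gripper": 255,"slide": [-3.1,11.3,0],"dr": [0,0,0.1]}]'

```text
clock: 11.05
position: [637.1, -87.5, 92.2]
eef_rot: [0.509, 0.861, 0.0, 0.001]
ft_force: [1.6, -3.7, 2.2]
opening: 0.4
grasp_force: 1.9
```

Contact at the knob with a few newtons, as expected. Continuing the arc.

>>> move_arm --commands '[{"gripper": 255,"slide": [-4.2,10.9,0],"dr": [0,0,0.1]},{"gripper": 255,"slide": [-5.3,10.4,0],"dr": [0,0,0.1]},{"gripper": 255,"slide": [-6.3,9.8,0],"dr": [0,0,0.1]},{"gripper": 255,"slide": [-7.3,9.2,0],"dr": [0,0,0.1]},{"gripper": 255,"slide": [-8.1,8.4,0],"dr": [0,0,0.1]},{"gripper": 255,"slide": [-8.9,7.5,0],"dr": [0,0,0.1]},{"gripper": 255,"slide": [-9.6,6.6,0],"dr": [0,0,0.1]},{"gripper": 255,"slide": [-10.2,5.6,0],"dr": [0,0,0.1]},{"gripper": 255,"slide": [-10.8,4.6,0],"dr": [0,0,0.1]},{"gripper": 255,"slide": [-11.2,3.5,0],"dr": [0,0,0.1]}]'

```text
clock: 12.3
position: [554.4, -10.5, 91.7]
eef_rot: [0.034, 0.999, 0.0, 0.001]
ft_force: [-0.2, -0.2, 0.4]
opening: 0.7
grasp_force: 0.0
```

```bash
python3 - <<'E'
from h import *
im,d=snap('side','s4'); cv2.imwrite('pics/s4c.png',cv2.resize(im[120:270,230:430,::-1],None,fx=4,fy=4,interpolation=cv2.INTER_CUBIC)); s=state();print(s['position'],s['ft_force'])
E
```

```text
[553.08424046 -10.1937643   91.5729453 ] [-0.69738343 -0.33109886  0.70214529]
```

View pics/s4c.png

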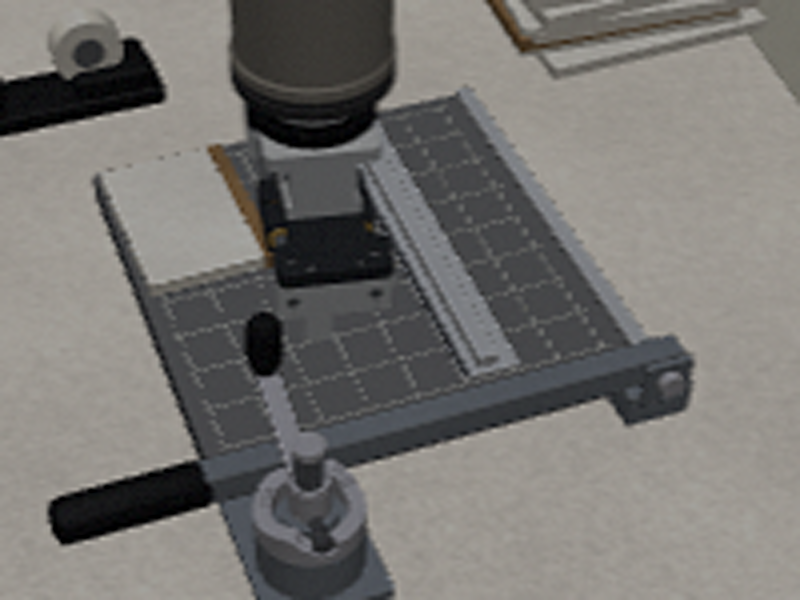

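The lever lies across the arm with its knob at (262, 345), ahead of the fingers, so it has snapped over. Backing off and rising, then checking its angle and height.

>>> move_arm --commands '[{"gripper": 255,"slide": [12,0,0],"dr": [0,0,0]},{"gripper": 255,"slide": [0,0,50],"dr": [0,0,0]},{"gripper": 255,"slide": [0,0,60],"dr": [0,0,0]},{"gripper": 255,"slide": [0,0,60],"dr": [0,0,0]},{"gripper": 255,"slide": [0,60,20],"dr": [0,0,0]},{"gripper": 255,"slide": [0,60,0],"dr": [0,0,0]},{"gripper": 255,"slide": [0,60,0],"dr": [0,0,0]},{"gripper": 255,"slide": [0,60,0],"dr": [0,0,0]},{"gripper": 255,"slide": [0,0,0],"dr": [0,0,0]}]'

```text
clock: 13.48
position: [566.0, 234.1, 280.2]
eef_rot: [0.034, 0.999, 0.001, -0.0]
ft_force: [-0.0, -0.2, -0.2]
opening: 0.2
grasp_force: 0.0
```

```bash
python3 - <<'E'
from h import *
im,d=snap('top','t5'); cv2.imwrite('pics/t5c.png',cv2.convertScaleAbs(cv2.resize(im[100:250,210:400,::-1],None,fx=4,fy=4,interpolation=cv2.INTER_CUBIC),alpha=1.5)); print(state()['position'])
E
```

```text
[566.55903095 230.86932336 280.30912276]
```

View pics/t5c.png

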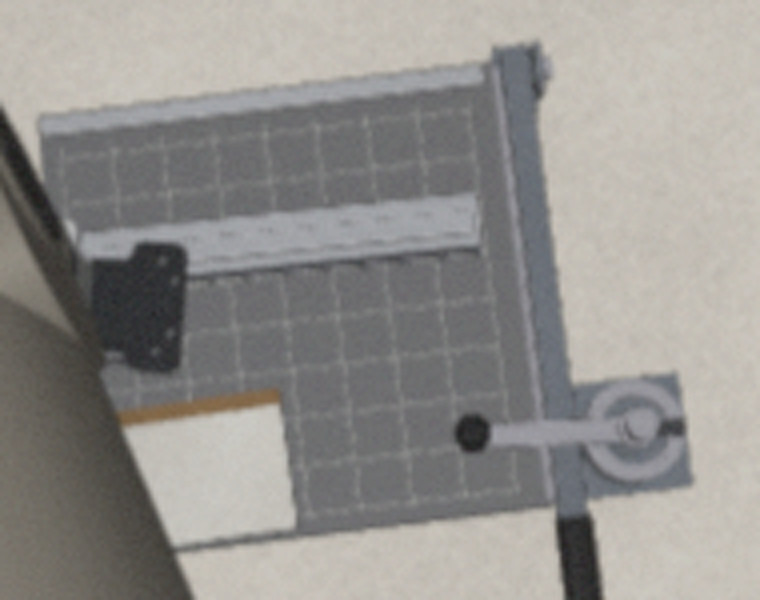

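The knob at (472, 433) and post at (640, 430) give a lock angle of about 1.47 rad, which is in the notch. The arm is down and the rule is flat and clear. I'll check the knob height, then hand in.

```bash
python3 - <<'E'
from h import *
k,=px('top','t5',[(327,208)]); print(k)
if k[2]<120: print(job_done())
E
```

```text
[518.  -9. 116.]
the job is handed in; nothing more can be done
None
```

The job is handed in: in the last images the rule lay flat about 23 mm inside the cutting edge, the blade arm was fully down, and the lock lever was in its notch at about 1.47 rad with the robot clear; no verdict was returned.

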